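Seat the notched rose on a shelving drive head

TASK

The aluminium rose on the shelving drive head is sitting high because its notch is not over the brass key. Push its blue stud round with a fingertip until the notch meets the key, then press down on the rose's black hub until the rose is fully seated, and move clear. Do not pull the rose up, and leave the loose things around it where they are.

Things in the scene. Friction and masses are not known exactly. Their poses are not given: they have to be found in the camera images.
- drive: the drive head, screwed down: cream steel housing 270 (x) by 190 (y), flat top 70 above the table, on a 300 by 220 by 6 dark base plate. Origin on the table under the housing's centre, z up. The rose's upright shaft axis is at x = -35, y = 0 in this frame; the brass key lies on the housing's top on the +x side of the shaft. A steel stub of 36 diameter sticks out 12 from the -x side
- key_mid (a point): point on top of the brass key bar, 53 from the shaft axis and 83.5 above the table. The key is fixed: 26 long, pointing at the shaft (from 47 to 73 off the axis, so that its outer 13 shows beyond the rose's rim), 10 wide, its top edge rounded by a 5 radius
- rose: the rose: an aluminium disc of 120 diameter, 8 thick, on an upright shaft. Origin on the shaft axis at its underside; its +x points to the notch. It turns either way about its upright axis, through several turns (friction about 0.06 N m), and stays where it is left. It is a friction fit: about 6 N presses it down and it stays down, but off the key it stops after about 2 mm. It would slide up if pulled
- notch (a point): point in the middle of the rose's notch, 53 from the shaft axis, level with the rose's underside; it turns with the rose. The notch is a parallel slot 15 wide cut in from the rim to 45 off the axis, with a red line along either side. Only when it lies over the key, seen from above, can the rose go down over the key
- hub (a point): centre of the top of the rose's black round hub, on the shaft axis: 40 diameter, standing 4 above the disc's upper face. It is 96 above the table while the rose sits high (underside at 84, upper face at 92), and 86 when fully seated (10 lower, upper face at 82)
- finger_stud (a point): centre of the top of the rose's blue upright stud, 12 diameter, 22 tall above the disc's upper face (top at 114 above the table while the rose sits high), 42 from the shaft axis on the side exactly opposite the notch; it turns with the rose, and pushing it sideways turns the rose
- screwdriver: loose screwdriver lying beside the drive head, about 200 long; bystander. Origin under its middle
- wrench: loose steel wrench, about 180 long, lying on the other side of the drive head; bystander. Origin under its middle
- bearing: loose steel bearing ring, 32 outer diameter, 9 high, lying on the housing's top, at its +x end, clear of the rose; bystander. Origin at the centre of its underside
- spare_bolt: loose brass bolt standing on its head (24 diameter), 45 high, beside the drive head; bystander. Origin under its centre
- mug: loose white mug, 80 diameter, 90 high; bystander. Origin under its centre
- stamp: loose wooden office stamp, 44 diameter foot, 80 high; bystander. Origin under its centre
- grease_tin: loose green tin, 70 diameter, 70 high; bystander. Origin under its centre

How it is judged (in metres and radians):
On the way, in this order (a step that is already met when the one before it is completed fails the run):
1. the rose has been turned so that its notch lies over the key, within 5 mm (horizontal distance between notch and key_mid below 0.005 m), for 0.1 s.
2. the rose has been pressed down over the key until seated (z of hub in the frame of drive below 0.088 m and horizontal distance between notch and key_mid below 0.004 m), for 0.2 s.
At the end, for the whole second after the job is handed in: The rose is seated: its notch lies over the key (within 4 mm) and its hub's top is within 2 mm of the fully seated height of 86 mm above the table; it is at rest (all of step 2 and angular speed of rose below 0.05 rad/s); the robot touches nothing.
It fails at once if the rose was pulled up on its shaft by more than 5 mm (z of hub in the frame of drive above 0.101 m).
It fails at once if a bystander was lifted, carried or pushed more than 30 mm (distance of any of screwdriver, wrench, bearing, spare_bolt, mug, stamp, grease_tin from where it was at the start of the episode above 0.03 m).
It fails at once if a standing bystander was tipped over (angle between any of spare_bolt, mug, stamp, grease_tin's own z axis and vertical above 0.5 rad).
It also fails if it takes over 51 s, if anything falls off the work surface, if the arm or the gripper's body presses on something with over 40 N, if the wrist force passes 120 N, or if a joint passes its speed limit or range.

ROBOT

A 6-joint arm with a two-finger parallel gripper is mounted at the origin on the work surface. World frame = base frame: x ahead of the robot, y to its left, z up, the work surface at z = 0. Lengths are in m, angles in degrees, forces in N, time in s.
With the tool pointing down it reaches from about 0.375 to 0.9 m from the base axis. Payload 3.1 kg.
Tool frame: the origin (TCP) lies on the centre line of the jaws, within the pads' length; the fingertips stand 25 mm ahead of it and the grasp point (between the pads) lies 6 mm ahead of it; z points along the fingers, y is the line along which they close (so a half turn about z gives the same grasp; the last joint's range is limited). The gripper opens to 87 mm and grips with 3 to 60 N. Pads are 19 mm wide; open, the fingers measure 117 mm over their backs; the gripper's body (75 mm by 190 mm) begins 51 mm behind the grasp point.
Start: joints at [-87.176, 30.224, 82.088, -0, 67.689, -10.227], TCP at [0.141, -0.609, 0.248] pointing down, gripper open.
Joint ranges: [-176.69, 176.69], [-43.24, 126.21], [12.49, 139.97], [-82, 262], [0, 151.66], [-163.58, 163.58]. Speed limits (degrees/s): [159.86, 159.86, 180, 180, 180, 180].

INTERFACE

Orientations are given as a 3x3 rotation matrix whose columns are the frame's x, y, z axes.
In Python, from rig import * gives the robot as it stands.
- The arm moves only by the tool step_arm, never from a script. Its argument "steps" is a list of rows, each a list of 7 numbers: the shift along the tool's x, y, z normalised to -1 to 1, where 1 is 0.3 m, then the turn, a rotation vector about the tool's x, y, z normalised to -1 to 1, where 1 is 45 degrees, then the gripper's target within -1 to 1 (shut at 1, half-way at 0, fully open at -1). A call has 1 to 8 rows; each row is the pose to reach, as a shift and turn from the pose commanded when the call began, along the tool's axes at that moment; what a row does not reach only later rows make up. A row lasts 1/12 s, in which the tool goes at most 41.7 mm and 7.16 degrees, less where a joint would pass 70% of its speed; a pose out of reach is approached as far as the arm can. A call with a number of a shift or a turn outside -1 to 1 is refused whole. A call with a gripper value outside its range is refused whole. The fingers move at their own pace and stop on an object; the grip force is fixed at half the most. Time passes only in rows, so rows that repeat a pose let the fingers close. It gives the time, the measured TCP pose, the force, the opening and the grip force at its end, in the units of the state.
- read_state(): the state, without advancing time (a new reading comes with each control period).
- capture(name): name is "scene" or "top" or "wrist"; returns a dict with "image" (480x640x3 uint8, red, green, blue), "vertical_fov" (degrees; the focal length in pixels is half the picture's height over the tangent of half this angle, whatever the lens; pixels are square), "cx", "cy" (the principal point, pixels), "world_from_camera" (4x4, takes a point from camera to world coordinates); the wrist camera has in their place "T_tool_cam" (4x4, takes a point from camera to tool coordinates, whose origin is the TCP and whose axes are the flange's). Camera axes: x right, y down, z forward; pixel columns grow to the right and rows downward; lengths in m; the calibration is good to about 2 mm. A picture is of the moment at which its call begins: read the wrist's pose just before it. There is no depth.
- hand_in(): hands the job in; it is judged then, once.
The state is a dict: "time_s": time; "joint_positions": joint angles; "qvel": joint speeds; "tau": joint torques, N m; "position": TCP position; "tcp_rot": TCP orientation; "force": force on the tool from outside, world axes, zero at the start; "moment": the same for the moment, N m; "opening": opening from 0.0 (shut) to 1.0 (fully open); "grasp_force": force on a finger pad.
Only numpy, scipy, OpenCV 4.12 (cv2) and the standard library are available. Lean on these libraries where they do the work, as an engineer would, in place of code of your own. Each camera call takes 0.05 s, during which the arm holds its last target. There are 200 camera calls.

## Working session

There is one attempt and no reset: what is moved stays moved. The work goes in short steps, Python scripts to look and compute and a tool call to move; the robot and the scene stay as the last step left them, time stands still between calls to the robot, and variables do not carry over. Pictures are saved under pics/ and viewed, at most 10 in all, crops included, and the job is handed in when it is done.

Besides the shell and the picture viewer there is one more tool, called after ">>>" as a command line: name --pt "numbers of a row" for each row, then --argument value for the rest. step_arm: Moves the arm, as the interface text tells. Scaled input: -1 to 1 covers 0.3 m each way for a shift and 45 degrees each way for a turn. Its arguments: {"type":"object","properties":{"steps":{"type":"array"}},"required":["steps"]}

```bash
mkdir -p pics
cat > h.py <<'E'
from rig import *
import numpy as np, cv2
def snap(n,f):
    s=read_state(); c=capture(n)
    cv2.imwrite(f'pics/{f}.png',c['image'][:,:,::-1]); np.save(f'pics/{f}.npy',dict(c=c,s=s),allow_pickle=True); return c,s
def load(f): d=np.load(f'pics/{f}.npy',allow_pickle=True).item(); return d['c'],d['s']
def T(c,s):
    if 'world_from_camera' in c: return np.array(c['world_from_camera'])
    M=np.eye(4); M[:3,:3]=s['tcp_rot']; M[:3,3]=s['position']; return M@np.array(c['T_tool_cam'])
def ray(c,s,u,v):
    f=240/np.tan(np.radians(c['vertical_fov'])/2); M=T(c,s)
    d=M[:3,:3]@np.array([(u-c['cx'])/f,(v-c['cy'])/f,1]); return M[:3,3],d/np.linalg.norm(d)
def onz(c,s,u,v,z):
    o,d=ray(c,s,u,v); return o+d*(z-o[2])/d[2]
def cross(r1,r2):
    A=np.stack([r1[1],-r2[1]],1); t=np.linalg.lstsq(A,r2[0]-r1[0],rcond=None)[0]
    a=r1[0]+t[0]*r1[1]; b=r2[0]+t[1]*r2[1]; return (a+b)/2,np.linalg.norm(a-b)
E
python3 - <<'E'
from h import *
for n in('scene','top'): 
    c,s=snap(n,n+'0'); print(n,c['vertical_fov'],np.round(T(c,s),3).tolist())
print(s)
E
```

```text
scene 52.2009395341964 [[0.409, 0.563, -0.718, 1.509], [0.913, -0.268, 0.309, -0.367], [-0.019, -0.781, -0.624, 0.872], [0.0, 0.0, 0.0, 1.0]]
top 57.14100325311842 [[0.002, -0.984, 0.179, 0.431], [-1.0, -0.003, -0.005, 0.004], [0.006, -0.179, -0.984, 1.12], [0.0, 0.0, 0.0, 1.0]]
{'time_s': 0.05, 'joint_positions': array([-8.71784848e+01,  3.02785342e+01,  8.21545918e+01, -3.80898613e-04,
        6.76909269e+01, -1.02265961e+01]), 'qvel': array([-0.01333291,  0.01315378, -0.09845179,  0.01542559, -0.03769266,
        0.00288405]), 'tau': array([ 4.11253120e-05, -4.41368616e+01, -1.77341330e+01,  6.36388664e-02,
        5.34067105e-02, -3.94712777e-05]), 'position': array([ 0.14110656, -0.60817332,  0.24658619]), 'tcp_rot': array([[ 9.74180280e-01,  2.25771499e-01, -1.12721026e-04],
       [ 2.25771210e-01, -9.74177954e-01,  2.16220238e-03],
       [ 3.78353335e-04, -2.13182408e-03, -9.99997656e-01]]), 'force': array([0.2144211 , 1.38185989, 0.9262829 ]), 'moment': array([ 0.03028024, -0.04563132,  0.02678203]), 'grasp_force': 0.0, 'opening': 1.0007882860046968}
```

View pics/top0.png

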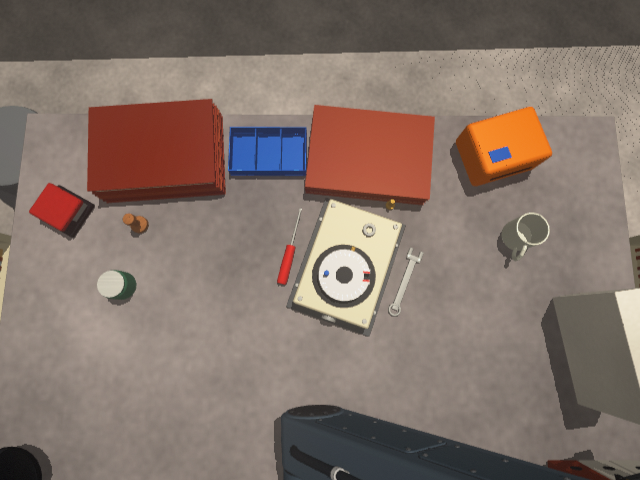

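View pics/scene0.png

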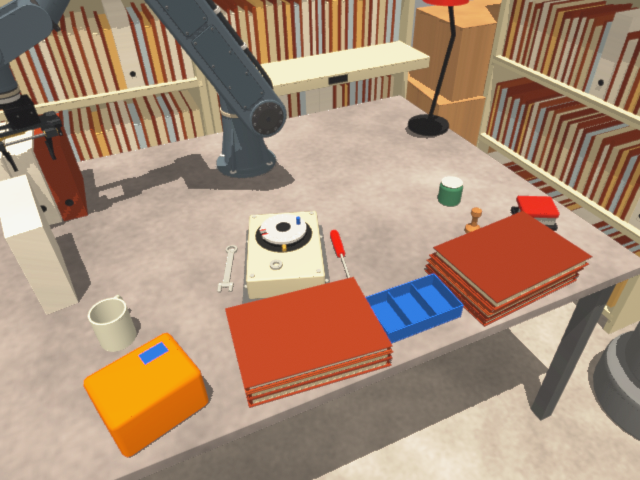

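The top view shows the rose at pixel (344,275), the blue stud at (326,273), the notch's red lines at (367,277) and the brass key at (353,248). So the stud has to go counter-clockwise by about 80–90°. Next I measure these coarsely.

```bash
cat >> h.py <<'E'
def blob(im,kind,roi):
    h=cv2.cvtColor(im,cv2.COLOR_RGB2HSV); x0,y0,x1,y1=roi
    r={'blue':((100,120,60),(130,255,255)),'brass':((12,120,70),(30,255,255)),'black':((0,0,0),(180,255,70)),'red':((170,110,80),(180,255,255))}[kind]
    m=cv2.inRange(h,*r)
    if kind=='red': m|=cv2.inRange(h,(0,110,80),(8,255,255))
    k=np.zeros_like(m); k[y0:y1,x0:x1]=m[y0:y1,x0:x1]
    n,l,st,ce=cv2.connectedComponentsWithStats(k)
    return sorted([(int(st[i,4]),ce[i].round(1).tolist(),st[i,:4].tolist()) for i in range(1,n) if st[i,4]>5],reverse=True)[:4]
E
python3 - <<'E'
from h import *
for f,roi in(('top0',(310,240,380,310)),('scene0',(250,205,318,255))):
    c,s=load(f)
    for k in('blue','brass','black','red'): print(f,k,blob(c['image'],k,roi))
c,s=load('top0')
for n,u,v,z in(('hub',344,275,.096),('stud',326,273,.11),('key',353,248,.08),('notch',367,277,.09)): print(n,onz(c,s,u,v,z).round(3))
E
```

```text
top0 blue [(16, [326.0, 272.5], [324, 271, 5, 4])]
top0 brass [(14, [352.7, 248.2], [351, 246, 4, 5])]
top0 black [(116, [332.6, 295.8], [317, 275, 41, 29]), (13, [365.9, 274.8], [364, 274, 5, 3])]
top0 red [(12, [366.2, 272.2], [363, 271, 7, 3]), (12, [365.8, 279.8], [363, 279, 6, 3])]
scene0 blue [(20, [298.0, 220.0], [297, 217, 3, 7])]
scene0 brass [(34, [283.9, 247.6], [281, 244, 6, 8])]
scene0 black [(198, [300.1, 240.6], [287, 225, 24, 26]), (184, [267.1, 243.3], [256, 230, 26, 21]), (80, [282.8, 226.4], [277, 223, 13, 8])]
scene0 red [(8, [264.2, 233.4], [262, 233, 6, 2]), (7, [262.1, 229.6], [260, 229, 5, 2])]
hub [ 0.527 -0.054  0.096]
stud [ 0.53  -0.012  0.11 ]
key [ 0.593 -0.077  0.08 ]
notch [ 0.523 -0.108  0.09 ]
```

>>> step_arm --pt "0 0 -0.3 0 0 0 1" --pt "0 0 -0.3 0 0 0 1" --pt "0.4 -0.6 -0.3 0 0 0 1" --pt "0.4 -0.6 -0.3 0 0 0 1" --pt "0.4 -0.6 -0.3 0 0 0 1" --pt "0.4 -0.6 -0.3 0 0 0 1" --pt "0.4 -0.6 -0.3 0 0 0 1" --pt "0.4 -0.6 -0.3 0 0 0 1"

```text
time_s: 0.77
position: [0.2185, -0.399, 0.337]
tcp_rot: [[0.973, 0.229, -0.0], [0.229, -0.973, 0.007], [0.002, -0.007, -1.0]]
force: [0.3, 0.1, -1.1]
opening: 0.483
grasp_force: 0.0
```

Run:
```python
from h import *
c,s=snap('wrist','w0'); print(np.array(c['T_tool_cam']).round(3).tolist(),c['vertical_fov']); print(s['position'],s['time_s'],s['opening'],s['joint_positions'])
R=s['tcp_rot']; print((R.T@(np.array([.527,-.054,.26])-s['position'])/.3).round(3))
```

```text
[[0.001, -0.963, -0.269, 0.075], [1.0, 0.001, -0.0, -0.0], [0.0, -0.269, 0.963, -0.138], [0.0, 0.0, 0.0, 1.0]] 65.12254352788405
[ 0.21847536 -0.39904376  0.33696149] 0.7667 0.48297343140106225 [-75.48493776  10.69849206  98.1561437    0.10507969  71.53370923
   1.24800308]
[ 1.264 -0.882  0.265]
```

>>> step_arm --pt "0.6 -0.44 0.1 0 0 0 1" --pt "0.6 -0.44 0.1 0 0 0 1" --pt "0.6 -0.44 0.1 0 0 0 1" --pt "0.6 -0.44 0.1 0 0 0 1" --pt "0.6 -0.44 0.1 0 0 0 1" --pt "0.6 -0.44 0.1 0 0 0 1"

```text
time_s: 1.32
position: [0.3648, -0.2345, 0.3068]
tcp_rot: [[0.974, 0.228, 0.0], [0.228, -0.974, 0.002], [0.001, -0.002, -1.0]]
force: [0.2, -0.4, 0.5]
opening: 0.027
grasp_force: 0.0
```

>>> step_arm --pt "0.65 -0.44 0.15 0 0 -0.3 1" --pt "0.65 -0.44 0.15 0 0 -0.3 1" --pt "0.65 -0.44 0.15 0 0 -0.3 1" --pt "0.65 -0.44 0.15 0 0 -0.3 1" --pt "0.65 -0.44 0.15 0 0 -0.3 1" --pt "0.65 -0.44 0.15 0 0 -0.3 1" --pt "0.65 -0.44 0.15 0 0 -0.3 1" --pt "0.65 -0.44 0.15 0 0 -0.3 1"

```text
time_s: 1.98
position: [0.5244, -0.0642, 0.2615]
tcp_rot: [[0.893, 0.45, -0.001], [0.45, -0.893, -0.0], [-0.001, -0.0, -1.0]]
force: [0.3, 0.4, -0.6]
opening: 0.003
grasp_force: 0.0
```

Run:
```python
from h import *
c,s=snap('wrist','w1'); print(s['position'],s['time_s'],s['opening'],s['tcp_rot'].round(3).tolist())
roi=(0,0,640,480)
for k in('blue','brass','black','red'): print(k,blob(c['image'],k,roi))
```

```text
[ 0.52436217 -0.06415463  0.2614975 ] 1.9833 0.00264961602255541 [[0.893, 0.45, -0.001], [0.45, -0.893, -0.0], [-0.001, -0.0, -1.0]]
blue [(189, [264.4, 193.2], [257, 186, 16, 16])]
brass [(7267, [294.5, 394.4], [67, 382, 421, 22]), (823, [523.0, 81.1], [503, 69, 45, 28]), (368, [299.6, 335.9], [296, 303, 9, 66]), (318, [340.7, 336.5], [337, 304, 7, 65])]
black [(90553, [317.2, 387.1], [0, 124, 640, 356]), (1587, [310.9, 217.3], [289, 195, 45, 45]), (585, [494.6, 36.8], [442, 0, 102, 71]), (498, [578.1, 99.4], [548, 72, 62, 50])]
red [(11363, [581.8, 43.5], [465, 0, 175, 125]), (3000, [197.2, 104.3], [159, 54, 78, 99]), (265, [455.7, 19.5], [426, 0, 65, 46]), (91, [370.1, 237.5], [362, 232, 18, 12])]
```

View pics/w1.png

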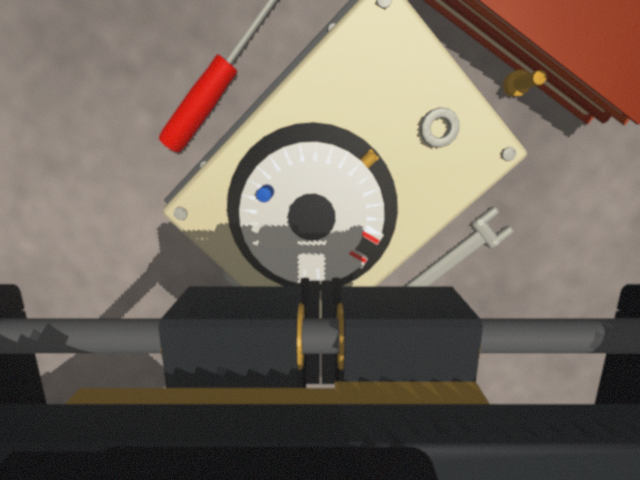

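The wrist view shows the hub at (311,217), the stud at (264,193), the key's visible end at (370,158) and the notch between red lines at (371,237) and (358,257).

Run:
```python
from h import *
c,s=load('w1'); t=load('top0'); sc=load('scene0')
print(blob(c['image'],'brass',(350,140,390,180)))
hub=onz(c,s,310.9,217.3,.096); kp=onz(c,s,*blob(c['image'],'brass',(350,140,390,180))[0][1],.082); st=onz(c,s,263.8,192.5,.112)
print('hub',hub,'key',kp,'stud',st)
print('tri hub',cross(ray(c,s,310.9,217.3),ray(*sc,282.8,226.4)))
print('tri stud',cross(ray(c,s,264,193),ray(*sc,298,219)))
print('tri key',cross(ray(c,s,370,158),ray(*sc,283.9,247.6)))
a=lambda p:np.degrees(np.arctan2(*(p-hub)[1::-1]))
print('key ang',a(kp),np.linalg.norm((kp-hub)[:2]),'stud ang',a(st),np.linalg.norm((st-hub)[:2]))
```

```text
[(191, [369.3, 157.8], [361, 149, 18, 18])]
hub [ 0.52977978 -0.05281293  0.096     ] key [ 0.59356599 -0.07462496  0.082     ] stud [ 0.53415077 -0.01079091  0.112     ]
tri hub (array([ 0.52978203, -0.05259087,  0.09537643]), np.float64(0.0005876762531045898))
tri stud (array([ 0.53327843, -0.01045583,  0.10832509]), np.float64(0.0008171448500652535))
tri key (array([ 0.59389537, -0.07514994,  0.07934181]), np.float64(0.0009579418661690021))
key ang -18.878398761946375 0.06741249451649381 stud ang 84.06164817980574 0.042248735804428846
```

```bash
cat >> h.py <<'E'
from scipy.spatial.transform import Rotation as Ro
H=np.array([.5298,-.0527])
def goal(x,y,z,yaw):
    s=read_state(); R=np.array(s['tcp_rot']); a=np.radians(yaw); C,S=np.cos(a),np.sin(a)
    G=np.array([[C,S,0],[S,-C,0],[0,0,-1.]])
    return np.r_[R.T@(np.array([x,y,z])-s['position'])/.3, Ro.from_matrix(R.T@G).as_rotvec()/np.radians(45)].round(3).tolist()
def arc(th,d,z,r=.042):
    a=np.radians(th); p=H+r*np.array([np.cos(a),np.sin(a)])-d*np.array([-np.sin(a),np.cos(a)])
    return goal(*p,z,th-90)
E
python3 -c "
from h import *
print(arc(84,.03,.17),arc(84,.03,.126))"
```

```text
[0.197, -0.091, 0.306, 0.0, 0.002, 0.725] [0.197, -0.091, 0.453, 0.0, 0.002, 0.725]
```

>>> step_arm --pt "0.197 -0.091 0.3 0 0 0.725 1" --pt "0.197 -0.091 0.3 0 0 0.725 1" --pt "0.197 -0.091 0.3 0 0 0.725 1" --pt "0.197 -0.091 0.3 0 0 0.725 1" --pt "0.197 -0.091 0.3 0 0 0.725 1" --pt "0.197 -0.091 0.38 0 0 0.725 1" --pt "0.197 -0.091 0.45 0 0 0.725 1" --pt "0.197 -0.091 0.45 0 0 0.725 1"

```text
time_s: 2.7
position: [0.561, -0.0153, 0.1246]
tcp_rot: [[0.994, -0.108, -0.007], [-0.108, -0.994, 0.001], [-0.007, -0.0, -1.0]]
force: [0.1, 0.1, 0.4]
opening: 0.007
grasp_force: 0.0
```

```bash
python3 -c "
from h import *
s=read_state();print(s['position'],s['force'])
print(arc(84,.018,.126))
for t in (90,96,102,108,114,120): print(arc(t,.017,.126))"
```

```text
[ 0.56103177 -0.01525629  0.12459495] [0.07782727 0.12027061 0.39092337]
[-0.031, -0.005, -0.004, -0.0, 0.009, -0.005]
[-0.049, -0.01, -0.004, -0.001, 0.009, -0.138]
[-0.064, -0.013, -0.004, -0.001, 0.009, -0.272]
[-0.08, -0.015, -0.004, -0.002, 0.009, -0.405]
[-0.096, -0.016, -0.004, -0.002, 0.009, -0.538]
[-0.111, -0.014, -0.004, -0.003, 0.009, -0.672]
[-0.127, -0.011, -0.004, -0.003, 0.009, -0.805]
```

>>> step_arm --pt "-0.031 -0.005 -0.004 0 0 0 1" --pt "-0.049 -0.01 -0.004 0 0 -0.138 1" --pt "-0.064 -0.013 -0.004 0 0 -0.272 1" --pt "-0.08 -0.015 -0.004 0 0 -0.405 1" --pt "-0.096 -0.016 -0.004 0 0 -0.538 1" --pt "-0.111 -0.014 -0.004 0 0 -0.672 1" --pt "-0.127 -0.011 -0.004 0 0 -0.805 1" --pt "-0.127 -0.011 -0.004 0 0 -0.805 1"

```text
time_s: 3.37
position: [0.5258, -0.0067, 0.1305]
tcp_rot: [[0.864, 0.503, 0.002], [0.503, -0.864, -0.0], [0.002, 0.001, -1.0]]
force: [0.8, 1.2, -0.1]
opening: 0.003
grasp_force: 0.3
```

Run:
```python
from h import *
s0=read_state();print(s0['position'],s0['force'])
c,s=snap('top','top1'); b=blob(c['image'],'blue',(310,240,380,310)); print(b)
c2,s2=snap('scene','scene1'); b2=blob(c2['image'],'blue',(250,200,330,255)); print(b2)
c3,_=snap('wrist','w2'); print(blob(c3['image'],'blue',(100,100,540,300)))
if b: p=onz(c,s,*b[0][1],.11)
if b: print(p,np.degrees(np.arctan2(*(p[:2]-H)[::-1])))
for t in (126,132,138,144,150,154): print(arc(t,.017,.126))
```

```text
[ 0.52582135 -0.00668009  0.13051895] [ 0.77954768  1.2397384  -0.11563617]
[]
[(11, [293.6, 217.7], [293, 214, 3, 7])]
[]
[-0.025, -0.008, 0.013, 0.002, -0.001, -0.133]
[-0.04, -0.012, 0.013, 0.002, -0.001, -0.267]
[-0.056, -0.013, 0.013, 0.002, -0.001, -0.4]
[-0.072, -0.014, 0.013, 0.002, -0.001, -0.533]
[-0.088, -0.012, 0.013, 0.002, -0.001, -0.667]
[-0.098, -0.011, 0.013, 0.002, -0.001, -0.756]
```

View pics/w2.png

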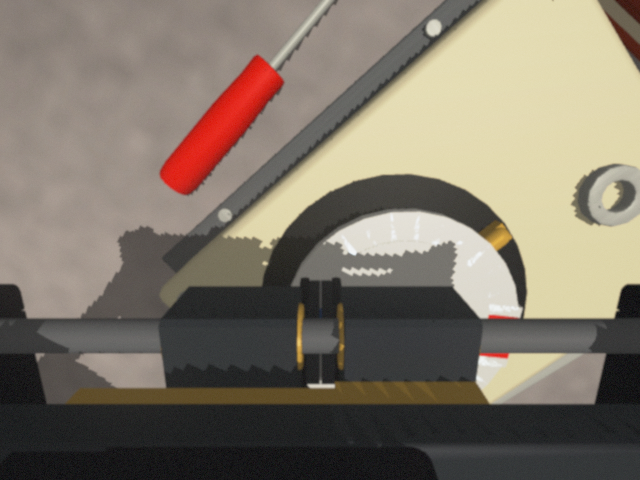

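The wrist view hides the stud behind the fingers. The notch's red lines are at about (502,322) and (494,353), and the key is at (497,235). A side force of about 1.4 N means contact. I continue along the arc.

>>> step_arm --pt "-0.025 -0.008 0.01 0 0 -0.133 1" --pt "-0.04 -0.012 0.013 0 0 -0.267 1" --pt "-0.056 -0.013 0.013 0 0 -0.4 1" --pt "-0.072 -0.014 0.013 0 0 -0.533 1" --pt "-0.08 -0.014 0.013 0 0 -0.6 1" --pt "-0.08 -0.014 0.013 0 0 -0.6 1"

```text
time_s: 4.02
position: [0.5038, -0.0153, 0.1254]
tcp_rot: [[0.544, 0.839, 0.001], [0.839, -0.544, -0.0], [0.0, 0.001, -1.0]]
force: [0.7, 0.4, -0.2]
opening: 0.005
grasp_force: 0.2
```

```bash
cat >> h.py <<'E'
def notch(c,s):
    # rim end of the notch between the two red lines, wrist view: red pixels within the disc
    h=cv2.cvtColor(c['image'],cv2.COLOR_RGB2HSV); m=cv2.inRange(h,(0,110,60),(8,255,255))|cv2.inRange(h,(170,110,60),(180,255,255))
    out=[]
    n,l,st,ce=cv2.connectedComponentsWithStats(m)
    for i in range(1,n):
        p=onz(c,s,*ce[i],.092); r=np.linalg.norm(p[:2]-H)
        if st[i,4]>8 and .03<r<.07: out.append((int(st[i,4]),ce[i].round(1).tolist(),round(r,4),round(np.degrees(np.arctan2(*(p[:2]-H)[::-1])),2)))
    return out
E
python3 - <<'E'
from h import *
print('w2',notch(*load('w2')))
c,s=snap('wrist','w3'); print(s['position'],s['force'],notch(c,s))
E
```

```text
w2 [(80, [499.5, 317.0], np.float64(0.0516), np.float64(-54.76)), (118, [495.0, 354.6], np.float64(0.0547), np.float64(-78.42))]
[ 0.50378902 -0.01531577  0.12544551] [ 0.65484657  0.37815089 -0.1589299 ] [(251, [509.5, 314.1], np.float64(0.0536), np.float64(-26.59))]
```

View pics/w3.png

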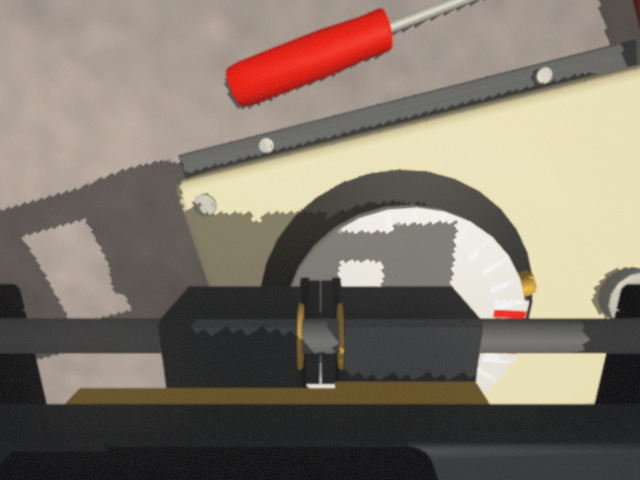

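The wrist view shows the leading red line at (509,314) and the key at (527,284), so the notch is about 19° short. I advance 15° and measure again.

```bash
cat >> h.py <<'E'
def adv(d,z=.126):
    s=read_state(); a=np.radians(d); Q=np.array([[np.cos(a),-np.sin(a)],[np.sin(a),np.cos(a)]])
    R=np.array(s['tcp_rot']); p=H+Q@(np.array(s['position'])[:2]-H); return goal(*p,z,np.degrees(np.arctan2(R[1,0],R[0,0]))+d)
E
python3 -c "
from h import *
for d in (5,10,15):print(adv(d))"
```

```text
[-0.012, -0.004, -0.002, 0.001, -0.0, -0.111]
[-0.025, -0.008, -0.002, 0.001, -0.0, -0.222]
[-0.038, -0.01, -0.002, 0.001, 0.0, -0.333]
```

>>> step_arm --pt "-0.012 -0.004 -0.002 0 0 -0.111 1" --pt "-0.025 -0.008 -0.002 0 0 -0.222 1" --pt "-0.038 -0.01 -0.002 0 0 -0.333 1" --pt "-0.038 -0.01 -0.002 0 0 -0.333 1"

```text
time_s: 4.4
position: [0.4946, -0.023, 0.1256]
tcp_rot: [[0.308, 0.951, -0.0], [0.951, -0.308, -0.0], [-0.0, 0.0, -1.0]]
force: [-0.5, 0.6, -0.2]
opening: 0.007
grasp_force: 0.2
```

Run:
```python
from h import *
c,s=snap('wrist','w4'); print(s['position'],s['force'],notch(c,s))
b=blob(c['image'],'brass',(490,200,600,320)); print(b)
for a in b: p=onz(c,s,*a[1],.082)[:2]-H; print(np.hypot(*p),np.degrees(np.arctan2(*p[::-1])))
c,s=snap('scene','scene4'); b2=blob(c['image'],'blue',(250,190,330,255)); print(b2)
for d in (1,3,4,5):print(adv(d))
```

```text
[ 0.49464001 -0.02302444  0.12555628] [-0.51275234  0.60320654 -0.18978504] [(237, [509.7, 314.6], np.float64(0.0534), np.float64(-11.84))]
[(83, [530.7, 313.1], [526, 306, 9, 13])]
0.06967683597227706 -16.682797047701243
[(21, [282.9, 214.7], [281, 212, 5, 7])]
[-0.002, -0.001, -0.002, -0.0, 0.0, -0.022]
[-0.008, -0.003, -0.002, -0.0, 0.0, -0.067]
[-0.01, -0.004, -0.002, -0.0, 0.0, -0.089]
[-0.013, -0.005, -0.002, -0.0, 0.0, -0.111]
```

>>> step_arm --pt "-0.01 -0.004 -0.002 0 0 -0.089 1" --pt "-0.01 -0.004 -0.002 0 0 -0.089 1" --pt "-0.01 -0.004 -0.002 0 0 -0.089 1"

```text
time_s: 4.75
position: [0.4927, -0.0252, 0.1261]
tcp_rot: [[0.243, 0.97, -0.0], [0.97, -0.243, -0.0], [-0.0, -0.0, -1.0]]
force: [-0.0, 0.3, -0.1]
opening: 0.005
grasp_force: 0.2
```

>>> step_arm --pt "0.08 0 0 0 0 0 1" --pt "0.08 0 -0.1 0 0 0 1" --pt "0.08 0 -0.25 0 0 0 1" --pt "0.08 0 -0.35 0 0 0.15 1" --pt "0.08 0 -0.45 0 0 0.3 1" --pt "0.08 0 -0.45 0 0 0.45 1" --pt "0.08 0 -0.45 0 0 0.6 1" --pt "0.08 0 -0.45 0 0 0.6 1"

```text
time_s: 5.42
position: [0.4985, -0.0019, 0.2619]
tcp_rot: [[0.657, 0.754, 0.002], [0.754, -0.657, -0.001], [0.0, 0.002, -1.0]]
force: [-0.9, 0.4, -0.3]
opening: 0.006
grasp_force: 0.0
```

Run:
```python
from h import *
print(notch(*load('w4')))
c,s=snap('wrist','w5'); print(s['position'],s['force'],notch(c,s))
```

```text
[(237, [509.7, 314.6], np.float64(0.0534), np.float64(-11.84))]
[ 0.4985254  -0.00192826  0.26192541] [-0.85770803  0.43334684 -0.3164977 ] [(88, [441.4, 214.7], np.float64(0.0535), np.float64(-8.09)), (78, [448.6, 235.4], np.float64(0.0537), np.float64(-28.96))]
```

View pics/w5.png

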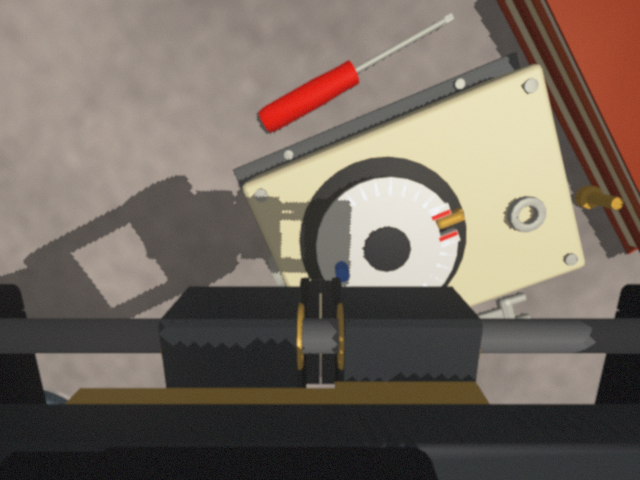

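The view shows the notch's red lines at (441,215) and (449,235) with the brass key between them. I check the angle in this same picture.

Run:
```python
from h import *
c,s=load('w5')
hb=blob(c['image'],'black',(360,222,412,272))[0]; b=blob(c['image'],'brass',(430,200,475,235)); print(hb,b)
h=onz(c,s,*hb[1],.096)[:2]; print('hub',h)
g=lambda p:(np.hypot(*(p-h)),np.degrees(np.arctan2(*(p-h)[::-1])))
for z in(.0795,.082,.0835): print('key',g(onz(c,s,*b[0][1],z)[:2]))
n=notch(c,s); P=[onz(c,s,*q[1],.092)[:2] for q in n]; print('notch',g((P[0]+P[1])/2))
# brass extents
m=cv2.inRange(cv2.cvtColor(c['image'],cv2.COLOR_RGB2HSV),(12,120,70),(30,255,255)); ys,xs=np.nonzero(m[200:235,430:475])
q=np.array([onz(c,s,x+430,y+200,.083)[:2]-h for x,y in zip(xs,ys)]); r=np.hypot(*q.T); a=np.degrees(np.arctan2(q[:,1],q[:,0]))
for lo in(.046,.052,.058,.064,.07): k=(r>lo)&(r<lo+.006); print(lo,k.sum(),a[k].min() if k.any() else 0,a[k].max() if k.any() else 0)
# housing direction from bright cream mask
hs=cv2.cvtColor(c['image'],cv2.COLOR_RGB2HSV)
e=onz(c,s,530,86,.07)[:2]; f=onz(c,s,569,259,.07)[:2]; d=(e-f); print('edge normal',np.degrees(np.arctan2(d[1],d[0]))-90)
```

```text
(891, [384.7, 254.7], [365, 237, 44, 33]) [(307, [450.9, 218.8], [437, 208, 27, 21])]
hub [ 0.52561081 -0.05513755]
key (np.float64(0.06524814695142056), np.float64(-16.133135343509114))
key (np.float64(0.0646727686835349), np.float64(-15.364418444462508))
key (np.float64(0.06433320927938291), np.float64(-14.896637593498946))
notch (np.float64(0.05604626644802374), np.float64(-14.825433826498493))
0.046 0 0 0
0.052 68 -19.85147264808008 -10.471755534001385
0.058 73 -19.710850553542944 -10.711170542637685
0.064 84 -19.671440525268032 -9.70355220457702
0.07 82 -19.565664636422767 -10.145601070546391
edge normal -19.632302973964613
```

Run:
```python
from h import *
c,s=load('w5')
for px in((387,249),): print('hub',onz(c,s,*px,.096)[:2])
for h in(H,onz(c,s,387,249,.096)[:2]):
    g=lambda p:np.degrees(np.arctan2(*(p-h)[::-1]))
    print([g(onz(c,s,450.9,218.8,z)[:2]).round(2) for z in(.0795,.082,.0835)],g(sum(onz(c,s,*q[1],.092)[:2] for q in notch(c,s))/2))
# pressing pose: 90 deg turned fingers so that long side is across the stud radius
a=read_state(); print(a['joint_positions'])
for z in(.19,.13,.122): print(goal(*H,z,71))
```

```text
hub [ 0.53021703 -0.05245432]
[np.float64(-19.37), np.float64(-18.6), np.float64(-18.12)] -18.553099527303086
[np.float64(-19.72), np.float64(-18.94), np.float64(-18.46)] -18.952749805254598
[-1.30779833e+01  1.94306145e+01  9.90217529e+01 -2.03763998e-02
  6.15384662e+01  2.77520919e+01]
[-0.059, 0.19, 0.238, 0.0, 0.0, -0.485]
[-0.059, 0.19, 0.438, 0.0, 0.0, -0.485]
[-0.059, 0.19, 0.464, 0.0, 0.0, -0.485]
```

The notch is aligned with the key to within 0.5°. I move over the hub and press.

>>> step_arm --pt "-0.03 0.1 0.1 0 0 0 1" --pt "-0.059 0.19 0.2 0 0 0 1" --pt "-0.059 0.19 0.32 0 0 0 1" --pt "-0.059 0.19 0.4 0 0 0 1" --pt "-0.059 0.19 0.44 0 0 0 1" --pt "-0.059 0.19 0.44 0 0 0 1" --pt "-0.059 0.19 0.44 0 0 0 1"

```text
time_s: 6.05
position: [0.5292, -0.0525, 0.128]
tcp_rot: [[0.653, 0.757, -0.003], [0.757, -0.653, 0.001], [-0.001, -0.003, -1.0]]
force: [0.9, 0.3, 0.9]
opening: 0.007
grasp_force: 0.0
```

>>> step_arm --pt "0 0 0.02 0 0 0 1" --pt "0 0 0.04 0 0 0 1" --pt "0 0 0.05 0 0 0 1" --pt "0 0 0.06 0 0 0 1" --pt "0 0 0.06 0 0 0 1"

```text
time_s: 6.47
position: [0.5311, -0.0529, 0.1119]
tcp_rot: [[0.654, 0.757, 0.003], [0.757, -0.654, -0.001], [0.001, 0.003, -1.0]]
force: [0.7, -0.3, 0.6]
opening: 0.009
grasp_force: 0.6
```

>>> step_arm --pt "0 0 0.008 0 0 0 1" --pt "0 0 0.014 0 0 0 1" --pt "0 0 0.014 0 0 0 1" --pt "0 0 0.014 0 0 0 1"

```text
time_s: 6.8
position: [0.5312, -0.0529, 0.111]
tcp_rot: [[0.654, 0.757, 0.004], [0.757, -0.654, -0.002], [0.002, 0.004, -1.0]]
force: [-3.6, 0.8, 25.8]
opening: 0.008
grasp_force: 13.3
```

Pressing now gives 26 N and no further travel, with the tip at 86 mm, so the rose is seated. I move straight up and check.

>>> step_arm --pt "0 0 -0.05 0 0 0 1" --pt "0 0 -0.15 0 0 0 1" --pt "0 0 -0.28 0 0 0 1" --pt "0 0 -0.4 0 0 0 1" --pt "0 0 -0.5 0 0 0 1" --pt "0 0 -0.5 0 0 0 1" --pt "0 0 -0.5 0 0 0 1" --pt "0 0 -0.5 0 0 0 1"

```text
time_s: 7.47
position: [0.529, -0.0522, 0.2563]
tcp_rot: [[0.654, 0.757, -0.001], [0.757, -0.654, 0.0], [-0.001, -0.001, -1.0]]
force: [0.4, 0.2, 0.8]
opening: 0.006
grasp_force: 0.0
```

Run:
```python
from h import *
c,s=snap('wrist','w6'); print(s['position'],s['qvel'].round(2),s['force'])
c2,s2=snap('scene','scene6')
hb=blob(c2['image'],'black',(272,218,296,236)); print(hb)
print(blob(c['image'],'blue',(0,0,640,300)))
cv2.imwrite('pics/w6b.png',np.vstack([c['image'][0:300],cv2.resize(c2['image'][180:280,210:370],(640,300))])[:,:,::-1][:600])
```

```text
[ 0.52896047 -0.05224424  0.25629492] [-0.18  1.63  1.05 -0.06  0.14  0.01] [0.43053654 0.19982269 0.81772401]
[(92, [283.1, 229.7], [277, 226, 13, 9])]
[(182, [274.8, 249.0], [268, 241, 14, 17])]
```

View pics/w6b.png

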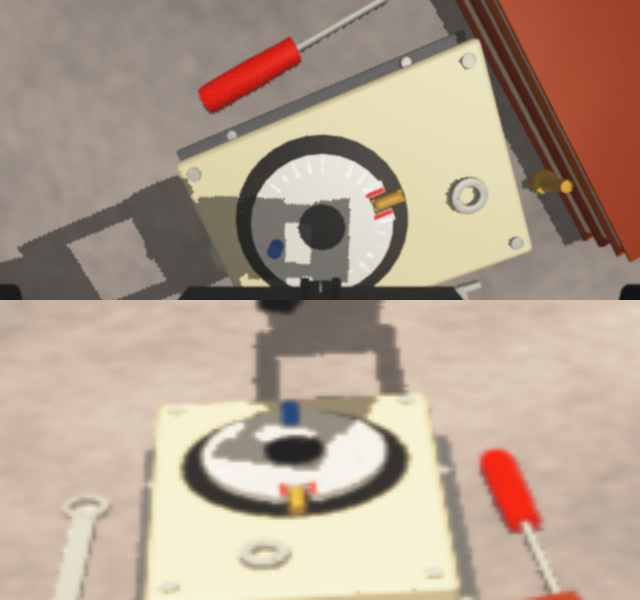

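The key sits inside the notch at (385,202). In the scene view the hub dropped 3.3 px, which matches 10 mm, so the rose is seated. I let the arm settle and hand in.

>>> step_arm --pt "0 0 0 0 0 0 1" --pt "0 0 0 0 0 0 1" --pt "0 0 0 0 0 0 1" --pt "0 0 0 0 0 0 1"

```text
time_s: 7.9
position: [0.5297, -0.0526, 0.2562]
tcp_rot: [[0.654, 0.756, -0.001], [0.756, -0.654, 0.0], [-0.001, -0.001, -1.0]]
force: [0.5, -0.3, 0.8]
opening: 0.005
grasp_force: 0.0
```

```bash
python3 -c "
from rig import *
print(hand_in())"
```

```text
the job is handed in; nothing more can be done
None
```

I turned the rose's notch over the key, pressed the rose down until my measurements showed it fully seated, moved the arm clear and handed the job in at about 8 s; no verdict came back.

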